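# Tare the portion scale with the filling cup

## Robot

A 6-joint arm with a two-finger parallel gripper is mounted at the origin on the work surface. World frame = base frame: x ahead of the robot, y to its left, z up, the work surface at z = 0. Lengths are in m, angles in rad, forces in N, time in s.
With the tool pointing down it reaches from about 0.35 to 0.8 m from the base axis. Payload 7.3 kg.
Tool frame: the origin (TCP) lies between the finger pads; the fingertips stand 25 mm ahead of it and the grasp point (between the pads) lies 6 mm ahead of it (r.tip_extent is the distance from the TCP to the fingertips, in m); z points along the fingers, y is the direction in which the jaws open and shut (so a half turn about z gives the same grasp; the last joint's range is limited). The gripper opens to 85 mm and grips with 20 to 120 N. Pads are 22 mm wide; open, the fingers measure 114 mm over their backs; the gripper's body (76 mm by 85 mm) begins 54 mm behind the grasp point. The pads swing forward as they close: fully open they stand 13 mm farther back than shut.
Start: joints at [-1.314, 0.342, 1.524, -0, 1.275, -0.146], TCP at [0.206, -0.483, 0.256] pointing down, gripper open.
Joint ranges: [-2.53, 2.53], [-0.77, 2.02], [0.04, 2.7], [-1, 4.14], [0.28, 2.66], [-3.11, 3.11]. Speed limits (rad/s): [2.57, 2.57, 3.14, 3.14, 3.14, 3.14].

## Interface

Orientations are given as a unit quaternion [x, y, z, w].
In Python, from workcell import r, command_gripper, optics gives the robot as it stands. The module is installed in compiled form; this text tells all that it offers. Calls block until the motion is done:
- r.reach(position, orientation): joint-space move of the TCP to a pose.
- r.move_straight(position, orientation=None, speed=0.15, max_force=None): straight line of the TCP; orientation=None keeps the orientation; speed is the mean speed in m/s. With max_force (N) it stops when the force on the tool has changed by that much, and returns True; else False.
- r.movej(angles): joint-space move.
- command_gripper(opening, force=None): finger opening in m; force is the grip in N (None keeps the last); returns when the fingers have stopped.
- r.hold(seconds).
- r.solve_ik(position, orientation): joint angles nearest the present ones, or None.
- r.read_state(): the state.
- optics.get_image(name): name is "side" or "top"; returns (picture, depth): 384x512x3 uint8, red, green, blue; 384x512 float32, m along the optical axis (not along the pixel's ray), 0 where there is no reading.
- optics.camera_model(name): a dict with "K" (3x3 intrinsics, pixels), "k1" (the pictures are not rectified: a ray, as slopes to the right and down, at radius r is drawn at 1 + k1 r^2 times it, then the intrinsics apply), "R" (3x3) and "t" (3): a world point X has camera coordinates R X + t. Camera axes: x right, y down, z forward; pixel columns grow to the right and rows downward; lengths in m; the calibration is good to about 2 mm. A picture is of the moment at which its call begins. camera_model takes no time and is no camera call.
A pose or a line that the arm cannot do raises r.PlanningError and nothing moves.
- r.finish_job(): hands the job in, once; it reports no verdict.
The state is a dict: "time_s": time; "joint_positions": joint angles; "dq": joint speeds; "tau": joint torques, N m; "eef_pos": TCP position; "eef_rot": TCP orientation; "contact_force": force on the tool from outside, world axes, zero at the start; "torque": the same for the moment, N m; "grip_width": finger opening in m.
Only numpy, scipy, OpenCV 4.12 (cv2) and the standard library are available. Lean on these libraries where they do the work, as an engineer would, in place of code of your own. Each camera call takes 0.05 s, during which the arm holds its last target. There are 200 camera calls.

## Task

Stand the small empty steel cup upright on the platter of the portion scale, its whole foot on the plate, setting it down rather than dropping it. Then, with the cup standing there on its own, press the scale's tare button (the larger of its two push buttons) fully down and let it come back up; do not press the small power button.

Things in the scene. Friction and masses are not known exactly. Their poses are not given: they have to be found in the camera images.
- cup: Small empty open straight-sided steel cup, outer diameter 52 mm, height 60, wall 3, about 100 g. Stands loose and upright on the table, left or right of the scale; on the other side stands a taller closed steel shaker with a domed top (119 high), not to be confused. Origin: centre of the cup's underside; z up along its axis; yaw does not matter.
- scale: White portion scale fixed to the table, 270 mm deep (x) by 210 wide (y). Origin: centre of its underside, at table height; x points away from the robot (within 15 deg), y left, z up. Platter: rigid flat metal plate 160 (x) by 190 (y), centre at x +45, y 0, top 50 above the table. In front of it, nearest the robot, a control deck 38 high with a black display between two round grey buttons.
- tare (a joint): Tare button: the larger one, diameter 34 mm, centre at x -88, y -60 in the scale's frame (right, seen from the robot), top 52 above the table when up; pressed straight down. Value: travel in m, 0 up, 0.006 fully down. A spring returns it; force rises from 1.2 N to 4 N fully down.
- power (a joint): Power button: the small one, diameter 18 mm, centre at x -88, y +74 in the scale's frame (left), top 52 above the table. Value: travel in m, 0 up, 0.006 down; same spring. Leave alone.
Mind the look-alikes: they are no part of the job. What is shaped like the cup but yellow is not meant.

How it is judged:
By the outcome, as a careful person would: the job done as asked, in the order asked, and still so for the second after the job is handed in, with the robot touching nothing.
It also fails if it takes over 48 s, if anything falls off the work surface, if the arm or the gripper's body presses on something with over 40 N, if the wrist force passes 120 N, or if a joint passes its speed limit or range.

## Working session

There is one attempt and no reset: what is moved stays moved. The work goes in short steps, each a Python script; the robot and the scene stay as the last script left them, time stands still between calls to the robot, and variables do not carry over. Pictures are saved under pics/ and viewed, about 8 in all and at most 12, crops included, and the job is handed in when it is done.

```bash
mkdir -p pics; cat > h.py <<'E'
import numpy as np, cv2
from workcell import r, command_gripper, optics
def snap(n,f):
    im,d=optics.get_image(n); cv2.imwrite(f'pics/{f}.png',im[:,:,::-1]); np.savez(f'pics/{f}.npz',im=im,d=d); return im,d
def ray(n,uv):
    m=optics.camera_model(n); K=np.array(m['K']);R=np.array(m['R']);t=np.array(m['t'])
    dist=np.array([m['k1'],0,0,0,0.])
    p=cv2.undistortPointsIter(np.array(uv,float).reshape(-1,1,2),K,dist,None,None,(3,100,1e-10)).reshape(-1,2)
    d=np.c_[p,np.ones(len(p))]@R
    return -R.T@t,d
def onplane(n,uv,z):
    o,d=ray(n,uv); return o+d*((z-o[2])/d[:,2])[:,None]
def cloud(n,dep):
    v,u=np.mgrid[:384,:512]; o,d=ray(n,np.stack([u,v],-1).reshape(-1,2)); return (o+d*dep.reshape(-1,1)).reshape(384,512,3)
E
python3 - <<'E'
from h import *
a,_=snap('top','top0');b,_=snap('side','side0')
for n in('top','side'):
    m=optics.camera_model(n);print(n,m['k1'],(-np.array(m['R']).T@np.array(m['t'])).round(3))
print(r.read_state()['time_s'], r.read_state()['eef_rot'])
E
```

```text
top -0.03809317584420359 [ 0.378 -0.027  0.882]
side -0.05262362590348906 [-0.02   0.763  1.196]
0.1 [ 9.79794174e-01  2.00007197e-01 -3.58045301e-05 -7.04336354e-04]
```

View pics/top0.png

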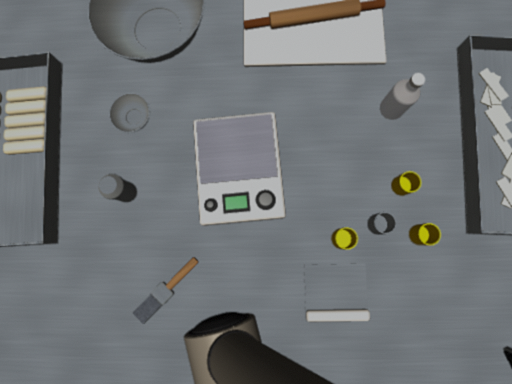

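View pics/side0.png

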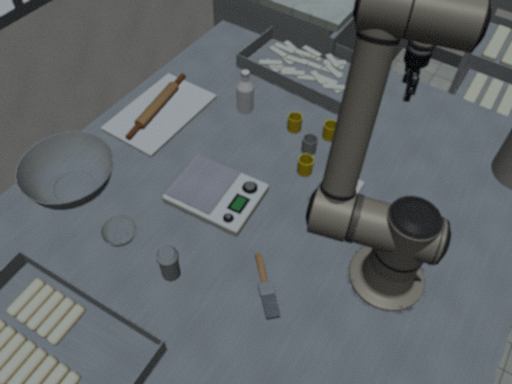

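Top view: the candidates are the grey open cup (381,223), three yellow cups (345,238), (428,234), (408,182), the shaker (112,187), a glass bowl (130,112) and a bottle (403,95). I choose the grey cup at (381,223). The tare button is the larger one at (265,200), power is at (210,205), and the platter is at about (236,148).

```bash
python3 - <<'E'
from h import *
z=np.load('pics/top0.npz');im,d=z['im'],z['d'];P=cloud('top',d)
cv2.imwrite('pics/crop.png',cv2.resize(im[160:260,320:450,::-1],None,fx=6,fy=6,interpolation=cv2.INTER_CUBIC))
valid=d>0
def blob(mask,box,name):
    m=np.zeros_like(mask);u0,v0,u1,v1=box;m[v0:v1,u0:u1]=mask[v0:v1,u0:u1]
    p=P[m]; 
    if len(p)<5: print(name,len(p));return
    (c,rr)=cv2.minEnclosingCircle(p[:,:2].astype(np.float32)); print(name,len(p),'circ',np.round(c,4),round(rr,4),'zmax',p[:,2].max().round(4))
rim=valid&(P[...,2]>.05)&(P[...,2]<.07)
blob(rim,(362,205,398,242),'cup')
for n,b in dict(y1=(328,220,361,255),y2=(408,215,445,250),y3=(390,165,425,198)).items(): blob(rim,b,n)
hsv=cv2.cvtColor(im,cv2.COLOR_RGB2HSV)
# scale: platter by depth height
pl=(valid&(P[...,2]>.043)&(P[...,2]<.057)); m=np.zeros((384,512),np.uint8); m[105:184,188:285]=pl[105:184,188:285]
m=cv2.morphologyEx(m,cv2.MORPH_OPEN,np.ones((3,3)))
q=P[m>0]; print('platter z',np.median(q[:,2]),cv2.minAreaRect(q[:,:2].astype(np.float32)))
b=(valid&(P[...,2]>.02)&(P[...,2]<.06)); m=np.zeros((384,512),np.uint8); m[105:230,188:290]=b[105:230,188:290]
q=P[m>0]; print('scale',cv2.minAreaRect(q[:,:2].astype(np.float32)))
g=hsv[...,2]
for n,(u0,v0,u1,v1) in dict(tare=(250,186,280,214),power=(202,196,219,214)).items():
    mm=(g[v0:v1,u0:u1]<130).astype(np.uint8)
    cs,_=cv2.findContours(mm,cv2.RETR_EXTERNAL,cv2.CHAIN_APPROX_NONE);c=max(cs,key=cv2.contourArea)
    (cu,cv),rr=cv2.minEnclosingCircle(c);print(n,cu+u0,cv+v0,rr,onplane('top',[[cu+u0,cv+v0]],.052).round(4))
E
```

```text
cup 139 circ [ 0.4229 -0.3037] 0.0266 zmax 0.0651
y1 124 circ [ 0.3878 -0.2136] 0.026 zmax 0.0651
y2 173 circ [ 0.3948 -0.4051] 0.0274 zmax 0.0638
y3 154 circ [ 0.5199 -0.3692] 0.0264 zmax 0.0637
platter z 0.05067419252019195 ((0.610377848148346, 0.04485919699072838), (0.16122524440288544, 0.19027307629585266), 4.7633819580078125)
scale ((0.5652738809585571, 0.041272640228271484), (0.2702019512653351, 0.21081292629241943), 4.83388614654541)
tare 265.0544557571411 199.54950523376465 10.33259105682373 [[ 0.4804 -0.0255  0.052 ]]
power 210.192307472229 204.40384578704834 6.992408275604248 [[0.47   0.1063 0.052 ]]
```

View pics/crop.png

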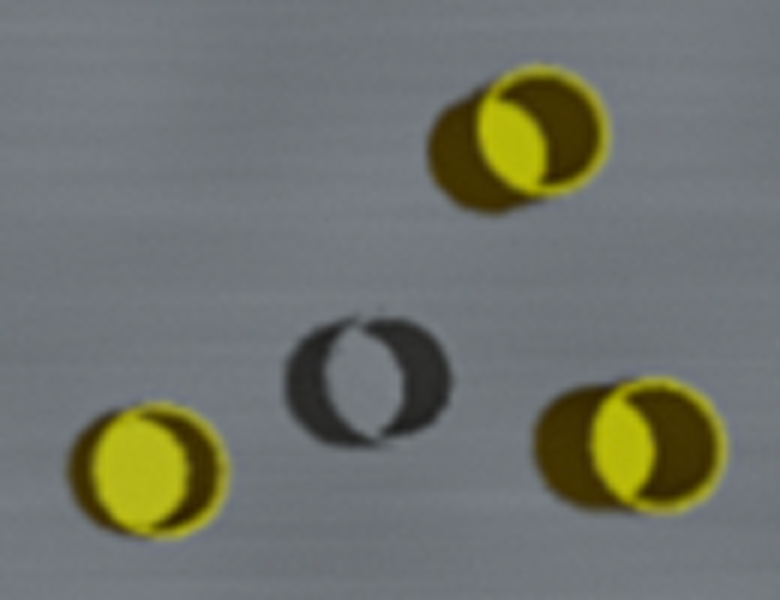

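The crop confirms the grey open steel cup between the yellow ones. It measures 53 mm across with its rim at about 60 mm. The scale outline (270 x 211, yaw 4.8°) predicts tare at (0.483,-0.026), against (0.480,-0.026) seen. Next I grasp with the jaws at about 10°, clear of the neighbours.

```bash
cat >> h.py <<'E'
from scipy.spatial.transform import Rotation as Ro
def down(deg):
    a=np.radians(deg); y=np.array([np.cos(a),np.sin(a),0]); z=np.array([0,0,-1.]); return Ro.from_matrix(np.c_[np.cross(y,z),y,z]).as_quat()
E
python3 - <<'E'
from h import *
j0=r.read_state()['joint_positions']
best=None
for deg in(10,190):
    s=[r.solve_ik(p,down(deg)) for p in([.423,-.304,.15],[.423,-.304,.041],[.610,.045,.17],[.61,.045,.086])]
    print(deg,[None if x is None else np.round(x,2)[[0,5]] for x in s])
    if all(x is not None for x in s):
        c=max(abs(np.array(x)[5]) for x in s)
        if best is None or c<best[0]: best=(c,deg)
q=down(best[1]);print(best)
command_gripper(.078)
r.reach([.423,-.304,.15],q)
print(r.move_straight([.423,-.304,.041],speed=.1,max_force=8))
command_gripper(.03,30)
s=r.read_state();print(s['grip_width'],s['eef_pos'],s['contact_force'],s['time_s'])
r.move_straight([.423,-.304,.18],speed=.12)
s=r.read_state();print(s['grip_width'],s['contact_force'],s['time_s'])
snap('top','top1');snap('side','side1')
z=np.load('pics/top1.npz')['im'][100:320,240:500,::-1];y=np.load('pics/side1.npz')['im'][60:280,220:480,::-1]
cv2.imwrite('pics/g.png',cv2.resize(np.hstack([z,y]),None,fx=1.5,fy=1.5))
E
```

```text
10 [array([-0.77, -0.94]), array([-0.77, -0.94]), array([-0.05, -0.23]), array([-0.05, -0.23])]
190 [array([-0.77,  2.2 ]), array([-0.77,  2.2 ]), array([-0.05,  2.92]), array([-0.05,  2.92])]
(np.float64(0.9448815411424758), 10)
False
0.0524630303558206 [ 0.42331189 -0.30421659  0.04177224] [-1.19630808  1.08833193  6.22426445] 3.0917
0.052359162212468634 [ 0.20729845 -0.08411192 -1.30750606] 4.4
```

View pics/g.png

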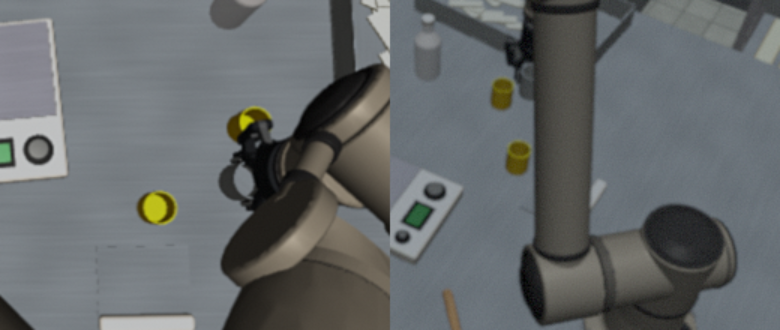

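The picture shows the cup gripped upright and lifted: width 52.4 mm, weight about 1.3 N. The neighbours are standing. Next I place it.

```bash
python3 - <<'E'
from h import *
q=down(10)
r.move_straight([.610,.045,.19],q,speed=.22)
r.move_straight([.610,.045,.103],speed=.12); r.hold(.3)
print(r.move_straight([.610,.045,.084],speed=.02,max_force=2.5))
s=r.read_state();print(s['eef_pos'],s['contact_force'],s['grip_width'],s['time_s'])
snap('side','side2');snap('top','top2')
z=np.load('pics/side2.npz')['im'][60:280,130:390,::-1]
cv2.imwrite('pics/p.png',cv2.resize(z,None,fx=3,fy=2.7))
E
```

```text
True
[0.60990725 0.04504047 0.09179171] [-1.16122971  0.1417149   4.10839362] 0.052072939713604265 8.2417
```

View pics/p.png

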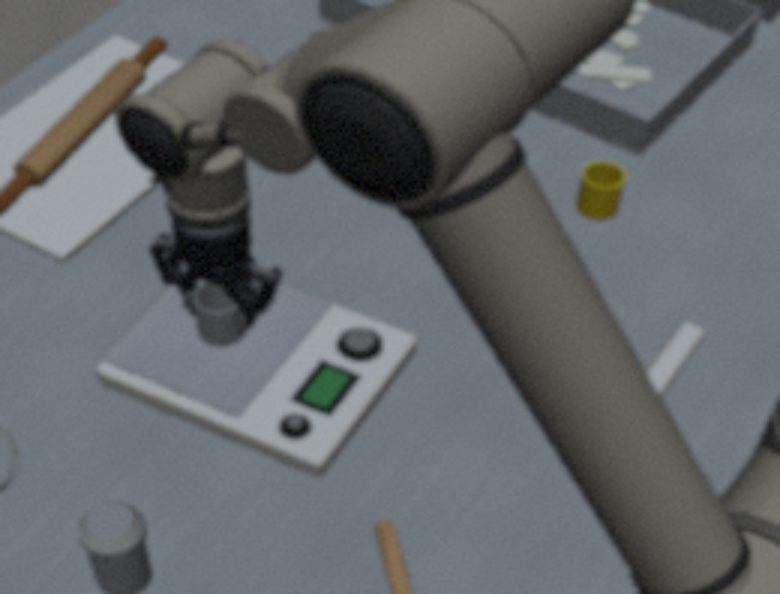

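Contact came at TCP z 0.0918, exactly the grasp height plus 50 mm, so the cup is on the platter, well inside it. I release, retreat and check.

```bash
python3 - <<'E'
from h import *
q=down(10)
command_gripper(.075); r.hold(.2)
r.move_straight([.610,.045,.20],speed=.12)
r.reach([.42,-.28,.22],q)
command_gripper(0.0); 
im,d=snap('top','top3');im2,_=snap('side','side3');P=cloud('top',d)
m=np.zeros(d.shape,bool);m[90:190,190:290]=1
p=P[m&(d>0)&(P[...,2]>.10)&(P[...,2]<.12)]
print('rim',len(p),cv2.minEnclosingCircle(p[:,:2].astype(np.float32)))
hsv=cv2.cvtColor(im,cv2.COLOR_RGB2HSV)[...,2]
u0,v0=250,186;cs,_=cv2.findContours((hsv[186:214,250:280]<130).astype(np.uint8),cv2.RETR_EXTERNAL,cv2.CHAIN_APPROX_NONE)
(cu,cv),rr=cv2.minEnclosingCircle(max(cs,key=cv2.contourArea));print(cu+u0,cv+v0,rr,onplane('top',[[cu+u0,cv+v0]],.052))
print(r.read_state()['time_s'],r.read_state()['grip_width'],r.tip_extent)
a=im[90:240,180:310,::-1];b=im2[130:260,150:280,::-1]
cv2.imwrite('pics/c.png',np.hstack([cv2.resize(a,(390,450)),cv2.resize(b,(400,450))]))
E
```

```text
rim 139 ((0.6086372137069702, 0.04407921060919762), 0.02590678445994854)
265.1754388809204 199.45614051818848 10.200387001037598 [[ 0.48062305 -0.02582338  0.052     ]]
12.1583 -0.00022126711058311464 0.025
```

View pics/c.png

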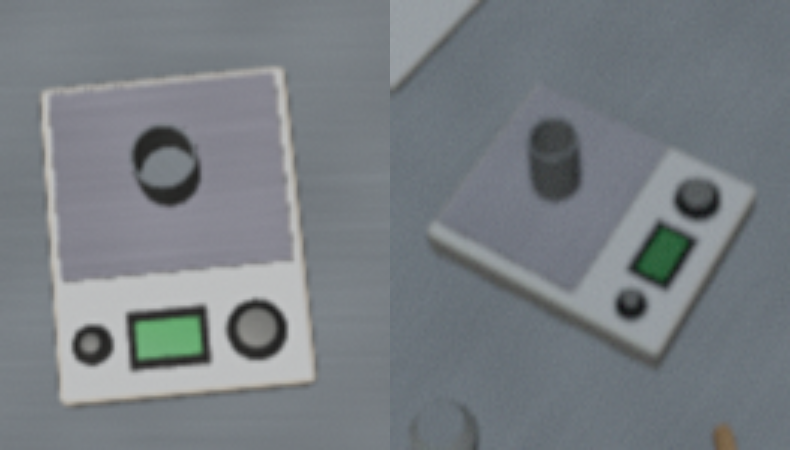

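The cup stands free at (0.609,0.044) with its rim at 110 mm, within 2 mm of the platter centre. Tare re-measures at the same spot. Next I press it.

```bash
python3 - <<'E'
from h import *
q=down(10);x,y=.4815,-.0258
r.reach([x,y,.14],q)
r.move_straight([x,y,.085],speed=.1); r.hold(.3)
for z in(.080,.078,.076,.074,.072,.070,.068):
    hit=r.move_straight([x,y,z],speed=.02,max_force=12)
    s=r.read_state();print(z,hit,s['eef_pos'][2].round(4) if hasattr(s['eef_pos'],'round') else s['eef_pos'][2],np.round(s['contact_force'],2))
    if hit or abs(s['contact_force'][2])>9: break
r.hold(.3); s=r.read_state();print(s['eef_pos'],s['contact_force'])
r.move_straight([x,y,.14],speed=.06)
r.reach([.42,-.28,.22],q); r.hold(.3)
im,d=snap('top','top4');P=cloud('top',d)
m=np.zeros(d.shape,bool);m[90:190,190:290]=1
p=P[m&(d>0)&(P[...,2]>.10)&(P[...,2]<.12)]
print('rim',len(p),cv2.minEnclosingCircle(p[:,:2].astype(np.float32)))
print('btn z',np.median(P[196:204,261:269,2]),np.median(np.load('pics/top3.npz')['d'][196:204,261:269]-d[196:204,261:269]),r.read_state()['time_s'],r.read_state()['contact_force'])
cv2.imwrite('pics/f.png',im[:,:,::-1])
E
```

```text
0.08 False 0.0798 [1.15 0.65 0.37]
0.078 False 0.0779 [ 0.04 -0.04 -0.5 ]
0.076 False 0.0761 [0.07 0.35 2.  ]
0.074 False 0.0741 [-0.24 -0.51  1.73]
0.072 False 0.0721 [ 0.19 -0.85  4.09]
0.07 False 0.0709 [-1.9   0.72 12.65]
[ 0.48175339 -0.02584437  0.07089791] [-2.3553665   1.19468122 12.67314336]
rim 142 ((0.6084913611412048, 0.04436493292450905), 0.026243723928928375)
btn z 0.05251730926958825 -0.00011733174 18.8917 [-0.96282076 -0.11514807  0.54716531]
```

View pics/f.png

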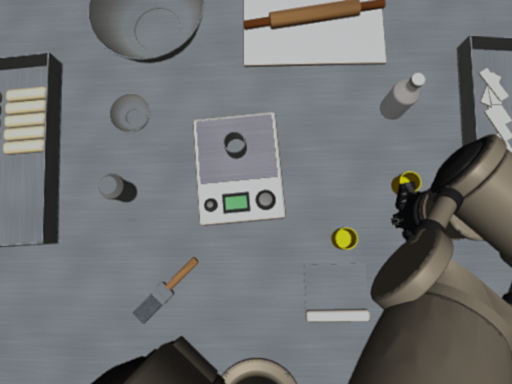

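The button bottomed at 6.1 mm of travel with a hard stop at 12.7 N, and its top is back at 52 mm. The picture shows the cup standing unmoved at (235,145), with the arm clear.

```bash
python3 -c "
from h import *
r.finish_job()"
```

```text
the job is handed in; nothing more can be done
```

The cup is standing on the scale's platter and the tare button has been pressed and released. I handed the job in at about 19 s of the 48 s allowed.

- **Cup:** I gripped the grey steel cup and lowered it until a light contact (about 4 N), exactly 50 mm above its grasp height. I then let go and backed off. It stands upright about 2 mm from the platter centre, and its position was the same after the tare press to within 0.3 mm.
- **Tare button:** I pressed it with the closed fingertips about 6 mm down, to a hard stop at 12.7 N. Depth images from before and after show the top back at 52 mm.
- **Other things:** I did not touch the power button. The arm ended in free space, and nothing was seen to be knocked over. In the last picture the arm hides one yellow cup, so I could not check that one there.

No checks failed. The tare position from the scale's outline and the one seen directly differed by 2 mm, so I pressed between them.

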